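# Chain an electrode carrier into the sprung hook of a drip stand

## Task

Take the electrode carrier by its red handle and hang it from the hook under the drip stand's boom: bring its cross bar in over the brass keeper and press down until the bar has snapped past it into the bottom of the hook, then prove the joint with a firm, steady pull of 14 to 20 N held for about a second on the hook (the carrier's weight counts), never pressing or pulling beyond 21 N. Let go so that it hangs still; keep the carrier upright and leave the paste tin and the feeler gauge alone.

Things in the scene. Friction and masses are not known exactly. Their poses are not given: they have to be found in the camera images.
- carrier: Loose electrode carrier, about 0.43 kg: aluminium tray 118 (x) x 116 (y) x 6 mm with two fixed copper electrodes (to 43 mm high, at y = +-36) and a 12 mm high weight at x = 48. Origin: centre of the tray's underside, z up. Over the centre stands a steel bail with a level cross bar; at x = -50 an upright carries the red handle. The centre of mass lies nearly under the cross bar.
- bail_bar (a point): Middle of the bail's cross bar, on its axis, 78 mm above the tray's underside: carrier frame (0, 0, 78) mm. Axes as the carrier's, y along the bar. The bar is 8 mm thick and runs between two 8 mm uprights at y = +-16 (24 mm free between them).
- handle (a point): Grip point in the red handle, carrier frame (-50, 0, 213) mm, axes as the carrier's. The handle is 20 (x) x 14 (y) x 45 (z) mm, from 190 to 235 mm above the tray's underside. Close the fingers along y. Between the carrier and the stand a fixed steel vice, 68 mm high, stands on the bench.
- hanger: Hook of 8 mm round steel in its own xz plane, hung on a pivot pin along y (its origin; swings to 0.35 rad). z up, -x its open side, +x towards the stand's column. Its rod slides down in the boom with drag: from 2.5 N it sinks, stays where left, and stops on a rubber buffer after 12 to 36 mm, which differs each time and cannot be seen. Only then does the keeper yield.
- hook_seat (a point): Where the bail bar's axis lies when seated in the hook's rigid round bottom (it may rest 5 mm off): hanger frame (0, 0, -75) mm, axes as the hanger's; sinks with it. The hook's lowest point is 13 mm below. The boom's brass bush is 24 mm wide, its underside 10 to 46 mm above the pivot; the rod's nut ends 72 mm above the pivot. A column stands at x = +90 mm, to 304 mm above the bench.
- hook_lip (a point): Centre of the lip's rounded end (radius 4 mm) on the hook's open side, hanger frame (-22, 0, -44) mm, 31 mm above the seat. The way in: bar level along hanger +x, its axis 12 to 20 mm above this point (43 to 51 mm above the seat), until it is about 5 mm on the -x side of the seat; then straight down onto the keeper.
- keeper (a joint): Angle (rad) of the brass sprung keeper, 4 mm thick, 27 mm long, closing the hook's mouth; hinge at hanger x = 16, z = -42 mm, end near the lip. 0 = shut, grows as pushed down into the hook. A bar pressed near its end starts it at 6.5 N and passes it with 10 to 14 N at 0.6 rad, 22 mm below first touch and 14 mm above the seat; then it springs shut above the bar.
- paste_tin: Loose round tin with a yellow lid, 65 mm across, 32 mm high, origin under its centre; leave it alone.
- feeler_gauge: Loose steel feeler gauge lying flat, 15 x 90 x 12 mm, origin under its centre; leave it alone.

How it is judged:
On the way, in this order (a step that is already met when the one before it is completed fails the run):
1. the carrier is lifted off the bench, upright (height (world z) of carrier above 0.03 m and angle between carrier's own z axis and vertical below 0.25 rad), for 0.2 s.
2. the bail bar sits in the bottom of the hook, the keeper shut over it, and the joint is proved by a pull of at least 14 N on the hook (weight included) (distance between bail_bar and hook_seat below 0.008 m and value of joint keeper below 0.12 rad and contact force between carrier and hanger above 14 N), for 0.5 s.
At the end, for the whole second after the job is handed in: The carrier hangs released from the hook: its bail bar within 8 mm of the hook's seat, the keeper shut (under 0.12 rad) above it, the hook bearing its weight (over 2 N), its tray within 0.25 rad of level, swinging slower than 0.06 m/s (distance between bail_bar and hook_seat below 0.008 m and value of joint keeper below 0.12 rad and contact force between carrier and hanger above 2 N and contact force between carrier and the fingers below 0.1 N and linear speed of carrier below 0.06 m/s and angle between carrier's own z axis and vertical below 0.25 rad); the robot touches nothing.
It fails at once if the carrier and the hook press on each other with more than 21 N (contact force between carrier and hanger above 21 N).
It fails at once if the carrier is tipped more than 0.5 rad (angle between carrier's own z axis and vertical above 0.5 rad).
It fails at once if the paste tin or the feeler gauge is moved more than 20 mm (distance of any of paste_tin, feeler_gauge from where it was at the start of the episode above 0.02 m).
It also fails if it takes over 54 s, if anything falls off the work surface, if the arm or the gripper's body presses on something with over 40 N, if the wrist force passes 120 N, or if a joint passes its speed limit or range.

## Robot

A 6-joint arm with a two-finger parallel gripper is mounted at the origin on the work surface; the furniture and walls round the work are solid. World frame = base frame: x ahead of the robot, y to its left, z up, the work surface at z = 0. Lengths are in m, angles in rad, forces in N, time in s.
With the tool pointing down it reaches from about 0.375 to 0.975 m from the base axis. Payload 3.8 kg.
Tool frame: the origin (TCP) lies midway between the tips of the shut fingers; the grasp point (between the pads) lies 19 mm behind it; z points along the fingers, y is the line along which they close (so a half turn about z gives the same grasp; the last joint's range is limited). The gripper opens to 85 mm and grips with 20 to 120 N. Pads are 22 mm wide; open, the fingers measure 114 mm over their backs; the gripper's body (76 mm by 85 mm) begins 54 mm behind the grasp point. The pads swing forward as they close: fully open they stand 13 mm farther back than shut.
Start: joints at [1.284, 0.264, 1.604, -0, 1.274, -0.037], TCP at [0.167, 0.654, 0.231] pointing down, gripper open.
Joint ranges: [-2.63, 2.63], [-0.94, 2.18], [0.31, 2.57], [-1.31, 4.45], [0, 2.66], [-2.55, 2.55]. Speed limits (rad/s): [2.57, 2.57, 3.14, 3.14, 3.14, 3.14].

## Interface

Orientations are given as a rotation vector (axis times angle).
In Python, from workcell import status, read_camera, workorder, masks_of gives the robot as it stands.
- The arm moves only by the tool drive_tool, never from a script. Its argument "rows" is a list of rows, each a list of 7 numbers: the turn, a rotation vector about the tool's x, y, z in degrees, then the shift along the tool's x, y, z in m, then the opening, from 0 (shut) to 1 (fully open). In form: [[ax, ay, az, tx, ty, tz, claw], ...]. A call has 1 to 8 rows; each row shifts and turns the commanded pose from where the row before left it, along the tool's axes as they then stand; what a row does not reach is not made up. A row lasts 1/12 s, in which the tool goes at most 41.7 mm and 7.16 degrees, less where a joint would pass 70% of its speed; a pose out of reach is approached as far as the arm can. A call is refused whole if a number of a shift passes 0.0417 or a number of a turn 7.16, either way. A call with a gripper value outside its range is refused whole. The fingers move at their own pace and stop on an object; "force" is the grip in N (left out, the last holds). Time passes only in rows, so rows that do not move let the fingers close. It gives the time, the measured TCP pose, the force, the opening and the grip force at its end, in the units of the state.
- status.read_state(): the state, without advancing time (a new reading comes with each control period).
- read_camera(name): name is "side" or "top" or "wrist"; returns a dict with "color" (420x560x3 uint8, red, green, blue), "intrinsics" (3x3 intrinsics, pixels), "world_from_camera" (4x4, takes a point from camera to world coordinates); the wrist camera has in their place "mount" (4x4, takes a point from camera to tool coordinates, whose origin is the TCP and whose axes are the flange's). Camera axes: x right, y up, looking along -z (the intrinsics and any distortion apply to the point x, -y, -z); pixel columns grow to the right and rows downward; lengths in m; the calibration is good to about 2 mm. A picture is of the moment at which its call begins: read the wrist's pose just before it. There is no depth.
- workorder.finish_job(): hands the job in; it is judged then, once.
Trained networks look in a picture, given as the dict that the camera call returned (one of the last four; its "shot" number tells which), for a name from the list of things; names that differ only in an ending like _2 or _b are one class to them, and where a whole thing is asked for, a point or a joint stands for the part that bears it (a point fixed in the world has none). Each returns a list of dicts, best first, with "score" (0 to 1); they miss things now and then, are a little off and sometimes report something else, mostly with a low value. They report only what shows in the picture. A call takes as long as a camera call.
- masks_of(picture, name): "mask" (420x560 bool, what is visible of it) and "bbox" ([left, top, right, bottom] in pixels, round what is visible of it).
The state is a dict: "time": time; "q": joint angles; "joint_vel": joint speeds; "joint_torque": joint torques, N m; "tool_pos": TCP position; "tcp_rot": TCP orientation; "wrist_force": force on the tool from outside, world axes, zero at the start; "torque": the same for the moment, N m; "width": opening from 0.0 (shut) to 1.0 (fully open); "grip_force": force on a finger pad.
Only numpy, scipy, OpenCV 4.12 (cv2) and the standard library are available. Lean on these libraries where they do the work, as an engineer would, in place of code of your own. Each camera call takes 0.05 s, during which the arm holds its last target. There are 200 camera calls.

## Working session

There is one attempt and no reset: what is moved stays moved. The work goes in short steps, Python scripts to look and compute and a tool call to move; the robot and the scene stay as the last step left them, time stands still between calls to the robot, and variables do not carry over. Pictures are saved under pics/ and viewed, at most 10 in all, crops included, and the job is handed in when it is done.

Besides the shell and the picture viewer there is one more tool, called after "Emit:" by a JSON object that holds its "method" and its "body", one argument or row to a line. drive_tool: Moves the arm, as the interface text tells. Its arguments: {"type":"object","properties":{"rows":{"type":"array"},"force":{"type":"number"}},"required":["rows"]}

```bash
mkdir -p pics; ls
cat > h.py <<'E'
import numpy as np, cv2
from scipy.spatial.transform import Rotation as R
from workcell import status, read_camera, workorder, masks_of
def save(p,n): cv2.imwrite('pics/'+n, p['color'][:,:,::-1])
def ray(p,u,v):
    K=p['intrinsics'];T=p['world_from_camera']
    d=np.linalg.inv(K)@[u,v,1]; d=np.array([d[0],-d[1],-d[2]])
    return T[:3,3], T[:3,:3]@(d/np.linalg.norm(d))
def proj(p,X):
    K=p['intrinsics'];T=p['world_from_camera']
    c=T[:3,:3].T@(np.asarray(X)-T[:3,3]); q=K@[c[0],-c[1],-c[2]]; return q[:2]/q[2]
def tri(*prs):
    A=np.zeros((3,3));b=np.zeros(3)
    for o,d in prs:
        M=np.eye(3)-np.outer(d,d);A+=M;b+=M@o
    return np.linalg.solve(A,b)
E
python3 - <<'E'
from h import *
s=status.read_state(); print(s)
for n in ['side','top']:
    p=read_camera(n); save(p,n+'0.png'); print(n,[k for k in p]); print(p['intrinsics'],p['world_from_camera'])
    for t in ['carrier','handle','hanger','keeper','paste_tin','feeler_gauge','bail_bar']:
        for m in masks_of(p,t)[:2]:
            ys,xs=np.nonzero(m['mask']); print(t,round(m['score'],2),m['bbox'],xs.mean().round(1),ys.mean().round(1))
E
```

```text
pics
{'time': 0.0, 'q': array([ 1.28408794e+00,  2.64784140e-01,  1.60538807e+00, -1.75904828e-05,
        1.27369547e+00, -3.68950820e-02]), 'joint_vel': array([ 0.0008992 ,  0.00106233, -0.00145492, -0.0001173 , -0.00010989,
       -0.00077084]), 'joint_torque': array([ 8.60085584e-04, -5.15099680e+01, -3.67313576e+01, -2.29100197e-04,
        1.27693152e-02, -2.08193177e-05]), 'tool_pos': array([0.16667111, 0.6533381 , 0.22993355]), 'tcp_rot': array([-0.39133436, -3.11676931,  0.00353079]), 'wrist_force': array([ 0.03185448,  0.93635933, -0.12058091]), 'torque': array([ 0.05223679, -0.03073116,  0.05689901]), 'grip_force': 0.0, 'width': 1.0006171140132927}
side ['color', 'intrinsics', 'world_from_camera', 'shot']
[[451.37632997   0.         289.70358623]
 [  0.         451.37632997 205.07579079]
 [  0.           0.           1.        ]] [[-0.97440152  0.1643192  -0.15343039  0.34014316]
 [-0.22388295 -0.64717322  0.72872714  0.79986972]
 [ 0.02044782  0.74442328  0.66739483  0.84546832]
 [ 0.          0.          0.          1.        ]]
carrier 0.78 [266.5, 121.2, 322.7, 203.8] 
[... 358 characters left out ...]
7   0.         277.08070015]
 [  0.         470.02941937 218.38865806]
 [  0.           0.           1.        ]] [[-0.01235272  0.9953573  -0.09545289  0.34997917]
 [-0.99990543 -0.01171904  0.00719644  0.06919413]
 [ 0.00604441  0.09553276  0.99540793  1.32153425]
 [ 0.          0.          0.          1.        ]]
carrier 0.64 [356.9, 176.9, 398.8, 217.0] 377.0 195.8
handle 0.92 [355.2, 174.5, 402.1, 219.6] 377.5 195.5
hanger 0.61 [182.7, 210.5, 189.1, 227.9] 186.0 219.6
keeper 0.5 [251.7, 233.0, 280.0, 248.3] 266.9 239.9
paste_tin 0.71 [137.4, 213.9, 166.5, 238.3] 151.0 225.6
feeler_gauge 0.68 [253.2, 232.3, 279.5, 251.5] 267.5 239.7
bail_bar 0.95 [352.8, 171.2, 399.6, 218.7] 377.0 195.3
```

Run:
```python
import cv2
a=cv2.imread('pics/side0.png');b=cv2.imread('pics/top0.png')
cv2.imwrite('pics/side0c.png',cv2.resize(a[90:420,200:400],None,fx=1.8*1,fy=1.8,interpolation=2) if 0 else cv2.resize(a[90:420,180:420],(436*1,600),interpolation=2))
cv2.imwrite('pics/top0c.png',cv2.resize(b[140:290,110:430],(800,375),interpolation=2))
```

```text
(no output)
```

View pics/side0c.png

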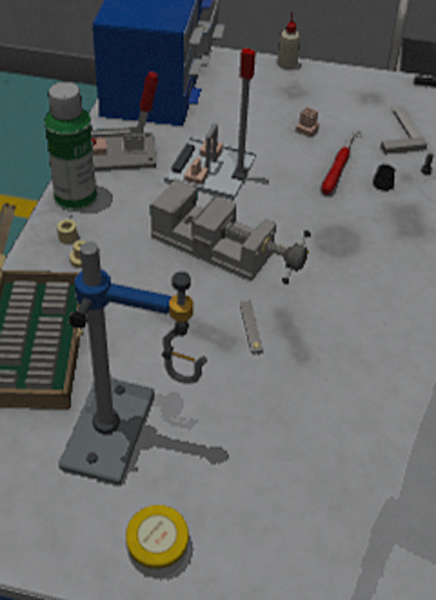

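View pics/top0c.png

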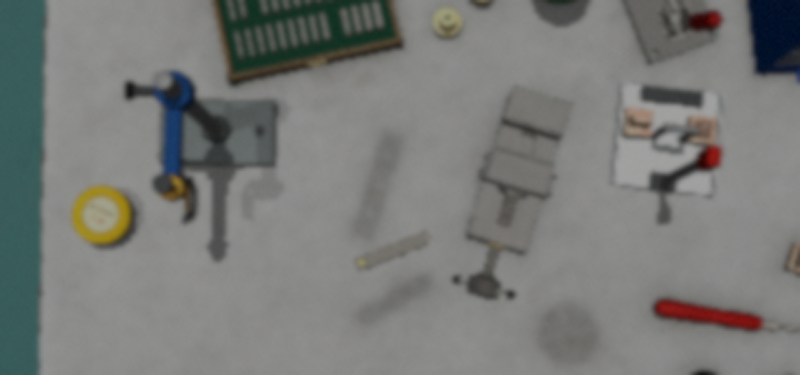

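The side view shows the carrier behind the vice (handle crop (247,62)) and the hook at crop (183,360), open toward image right (world −x). I'll zoom in on both for pose fitting.

Run:
```python
import cv2,numpy as np
a=cv2.imread('pics/side0.png');b=cv2.imread('pics/top0.png')
def c(i,x,y,w,h): return cv2.resize(i[y:y+h,x:x+w],(400,300),interpolation=cv2.INTER_CUBIC)
o=np.vstack([np.hstack([c(a,220,220,80,60+0),c(a,260,115,120,90)]),np.hstack([c(b,160,160,80,60),c(b,345,165,80,60)])])
# side hook window a bit lower
o[:300,:400]=c(a,220,225,107,80)
cv2.imwrite('pics/z.png',o)
```

```text
(no output)
```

View pics/z.png

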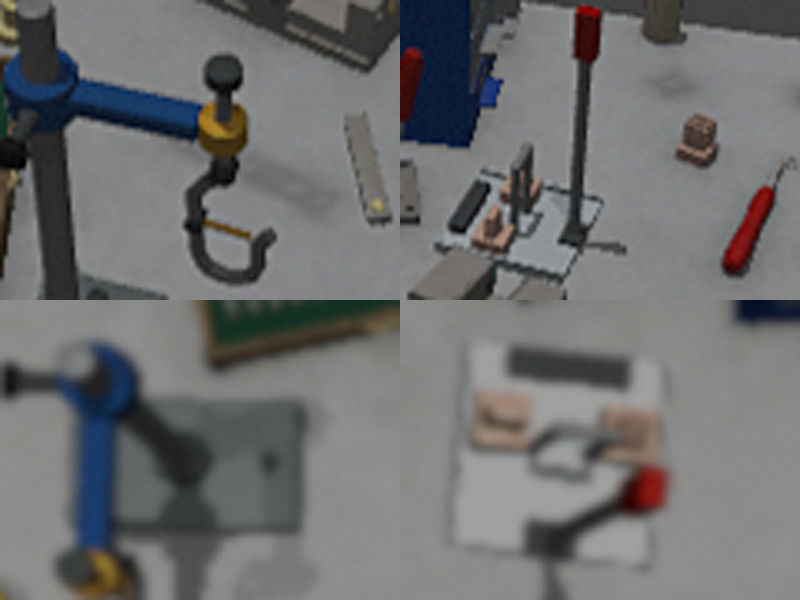

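```bash
cat > fit.py <<'E'
from h import *
from scipy.optimize import least_squares
S=read_camera('side');T=read_camera('top')
def P(v,L):
    c,s=np.cos(v[3]),np.sin(v[3]); return np.array([v[0]+c*L[0]-s*L[1],v[1]+s*L[0]+c*L[1],v[2]+L[2]])
a=lambda u,v:(260+u/3.333,115+v/3.333); b=lambda u,v:(345+u/5,165+v/5)
C=[(S,(.059,-.058,.006),a(88,172)),(S,(.059,.058,.006),a(34,248)),(S,(-.059,-.058,.006),a(202,200)),(S,(-.059,.058,.006),a(163,273)),
(S,(-.05,0,.235),a(189,10)),(S,(-.05,0,.190),a(186,60)),
(T,(.059,.058,.006),b(70,45)),(T,(.059,-.058,.006),b(262,62)),(T,(-.059,-.058,.006),b(250,265)),(T,(-.059,.058,.006),b(50,243)),(T,(-.05,0,.235),b(252,186))]
f=lambda v:np.concatenate([proj(p,P([v[0],v[1],0,v[2]],L))-q for p,L,q in C])
r=least_squares(f,[.4,-.2,0]);print('carrier',r.x.round(4),r.fun.reshape(-1,2).round(1).tolist())
a=lambda u,v:(220+u/3.738,225+v/3.75); b=lambda u,v:(160+u/5,160+v/5)
H=[(S,(-.022,0,-.044),a(268,238)),(S,(0,0,0),a(225,170)),(S,(0,0,-.084),a(235,274)),(S,(.016,0,-.042),a(195,224)),(S,(0,0,.028),a(222,130)),(S,(0,0,.068),a(223,72)),(T,(0,0,.068),b(75,270)),(T,(0,0,.028),b(100,274))]
def g(v):
    o=[proj(p,P(v,L))-q for p,L,q in H]
    for p,q in ((S,(229.5,226)),(T,(176.4,172.4))):
        X=P(v,(.09,0,0));X[2]=.304;o.append(proj(p,X)-q)
    return np.concatenate(o)
r=least_squares(g,[.36,.27,.2,0],loss='soft_l1');print('hanger',r.x.round(4),g(r.x).reshape(-1,2).round(1).tolist())
E
python3 fit.py
```

```text
carrier [ 0.5375 -0.2222 -0.1252] [[-1.9, -0.3], [0.2, -0.6], [0.5, 0.0], [0.1, 1.6], [0.4, -0.6], [0.2, -0.8], [-0.9, -1.1], [1.3, 0.1], [0.0, 0.6], [-0.9, 0.3], [0.3, 0.4]]
hanger [ 0.4624  0.2867  0.2143 -0.0332] [[-0.3, -0.3], [-0.0, -0.0], [-3.0, 0.5], [-0.4, -1.7], [0.9, 0.4], [0.8, 0.3], [0.7, -0.2], [-0.7, 0.9], [0.2, -0.9], [-1.1, -0.4]]
```

Emit:
{"method": "drive_tool", "body": {
  "rows": [
    [0, 0, -7.16, 0, 0, -0.0417, 1],
    [0, 0, 0, 0, 0, -0.0417, 1],
    [0, 0, 0, 0, 0, -0.0417, 1],
    [0, 0, 0, 0, 0, -0.0417, 1],
    [0, 0, 0, -0.028, -0.03, 0, 1],
    [0, 0, 0, -0.028, -0.03, 0, 1],
    [0, 0, 0, -0.028, -0.03, 0, 1],
    [0, 0, 0, -0.028, -0.03, 0, 1]
  ],
  "force": 110
}}

```text
time: 1.57
tool_pos: [0.2636, 0.5198, 0.3984]
tcp_rot: [0.194, 3.135, 0.001]
wrist_force: [-0.2, 0.8, -1.1]
width: 0.997
grip_force: 0.0
```

Emit:
{"method": "drive_tool", "body": {
  "rows": [
    [0, 0, 0, -0.028, -0.03, 0, 1],
    [0, 0, 0, -0.028, -0.03, 0, 1],
    [0, 0, 0, -0.028, -0.03, 0, 1],
    [0, 0, 0, -0.028, -0.03, 0, 1],
    [0, 0, 0, -0.028, -0.03, 0, 1],
    [0, 0, 0, -0.028, -0.03, 0, 1],
    [0, 0, 0, -0.028, -0.03, 0, 1],
    [0, 0, 0, -0.028, -0.03, 0, 1]
  ]
}}

```text
time: 2.23
tool_pos: [0.4561, 0.2532, 0.3983]
tcp_rot: [0.196, 3.135, 0.001]
wrist_force: [0.0, -0.5, 0.0]
width: 0.998
grip_force: 0.0
```

Emit:
{"method": "drive_tool", "body": {
  "rows": [
    [0, 0, 0, -0.028, -0.03, 0, 1],
    [0, 0, 0, -0.028, -0.03, 0, 1],
    [0, 0, 0, -0.028, -0.03, 0, 1],
    [0, 0, 0, 0, -0.04, 0, 1],
    [0, 0, 0, 0, -0.04, 0, 1],
    [0, 0, 0, 0, -0.04, 0, 1],
    [0, 0, 0, 0, -0.04, 0, 1],
    [0, 0, 0, 0, 0, 0, 1]
  ]
}}

```text
time: 2.9
tool_pos: [0.5068, -0.0098, 0.3982]
tcp_rot: [0.207, 3.134, -0.006]
wrist_force: [0.9, 0.8, 0.6]
width: 0.999
grip_force: 0.0
```

Emit:
{"method": "drive_tool", "body": {
  "rows": [
    [0, 0, 0, 0, -0.04, 0, 1],
    [0, 0, 0, 0, -0.04, 0, 1],
    [0, 0, 0, -0.003, -0.04, 0, 1],
    [0, 0, 0, -0.004, -0.04, 0, 1],
    [0, 0, 0, 0, -0.04, 0, 1],
    [0, 0, 0, 0, -0.004, 0, 1],
    [0, 0, 0, 0, 0, 0, 1],
    [0, 0, 0, 0, 0, 0, 1]
  ]
}}

```text
time: 3.57
tool_pos: [0.4893, -0.2064, 0.3979]
tcp_rot: [-0.198, -3.135, -0.002]
wrist_force: [0.0, -0.2, -0.6]
width: 1.004
grip_force: 0.0
```

```bash
cat >> h.py <<'E'
def wrist():
    s=status.read_state(); p=read_camera('wrist')
    Tt=np.eye(4);Tt[:3,:3]=R.from_rotvec(s['tcp_rot']).as_matrix();Tt[:3,3]=s['tool_pos']
    p['world_from_camera']=Tt@p['mount']; return s,p
E
python3 - <<'E'
from h import *
s,p=wrist(); save(p,'w1.png'); print(s['tool_pos'],s['tcp_rot'],p['mount'].round(3),p['intrinsics'])
c,sn=np.cos(-.1252),np.sin(-.1252)
for L in [(-.05,0,.235),(-.05,0,.213),(0,0,.082),(.059,.058,.006),(.059,-.058,.006)]:
    print(L,proj(p,[.5375+c*L[0]-sn*L[1],-.2222+sn*L[0]+c*L[1],L[2]]).round(1))
E
```

```text
[ 0.48925447 -0.20641959  0.39787514] [-1.97535729e-01 -3.13530656e+00 -1.59043343e-03] [[ 0.     0.952  0.306  0.079]
 [ 1.    -0.001  0.001  0.   ]
 [ 0.001  0.306 -0.952 -0.143]
 [ 0.     0.     0.     1.   ]] [[315.7850274    0.         281.8612591 ]
 [  0.         315.7850274  212.96370957]
 [  0.           0.           1.        ]]
(-0.05, 0, 0.235) [272.  194.1]
(-0.05, 0, 0.213) [272.6 188.9]
(0, 0, 0.082) [275.4 201. ]
(0.059, 0.058, 0.006) [308.7 221.2]
(0.059, -0.058, 0.006) [244.1 221.2]
```

View pics/w1.png

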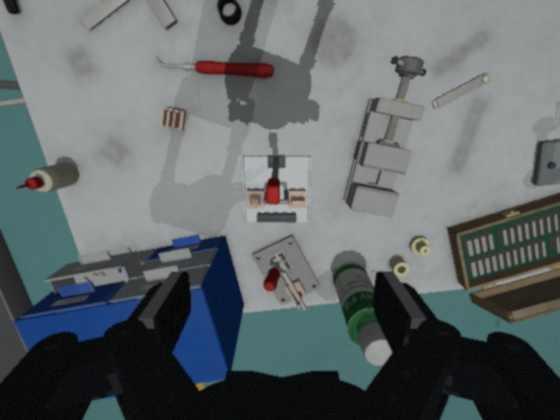

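The wrist view confirms the carrier fit: handle at (273,192), tray corners at (309,222) and (243,222), all within ~1 px of prediction. Descend and grip.

Emit:
{"method": "drive_tool", "body": {
  "rows": [
    [0, 0, 0, 0, -0.0095, 0.03, 1],
    [0, 0, 0, 0, 0, 0.04, 1],
    [0, 0, 0, 0, 0, 0.04, 1],
    [0, 0, 0, 0, 0, 0.04, 1],
    [0, 0, 0, 0, 0, 0.03, 1],
    [0, 0, 0, 0, 0, 0.02, 1],
    [0, 0, 0, 0, 0, 0.004, 1],
    [0, 0, 0, 0, 0, 0, 1]
  ]
}}

```text
time: 4.28
tool_pos: [0.4873, -0.2141, 0.1924]
tcp_rot: [-0.192, -3.132, -0.003]
wrist_force: [0.4, 0.7, 0.1]
width: 0.999
grip_force: 0.0
```

Emit:
{"method": "drive_tool", "body": {
  "rows": [
    [0, 0, 0, 0, 0, 0, 0],
    [0, 0, 0, 0, 0, 0, 0],
    [0, 0, 0, 0, 0, 0, 0],
    [0, 0, 0, 0, 0, 0, 0],
    [0, 0, 0, 0, 0, 0, 0],
    [0, 0, 0, 0, 0, 0, 0],
    [0, 0, 0, 0, 0, 0, 0],
    [0, 0, 0, 0, 0, 0, 0]
  ],
  "force": 110
}}

```text
time: 4.95
tool_pos: [0.4884, -0.2162, 0.1949]
tcp_rot: [0.196, 3.134, 0.0]
wrist_force: [-1.5, 3.9, 4.0]
width: 0.147
grip_force: 107.8
```

Run:
```python
from h import *
s=status.read_state();print(s)
```

```text
{'time': 4.95, 'q': array([-4.63697846e-01,  2.32180331e-02,  1.94616402e+00,  5.46480100e-04,
        1.17130870e+00, -1.90962270e+00]), 'joint_vel': array([ 0.00146285,  0.00026086, -0.00095536, -0.00108505,  0.00159283,
        0.00014246]), 'joint_torque': array([ -0.84058559, -33.7824297 , -33.65653038,  -0.41157503,
        -0.66160368,  -0.03502268]), 'tool_pos': array([ 0.48835567, -0.21617304,  0.19492104]), 'tcp_rot': array([1.96288924e-01, 3.13442557e+00, 1.74749611e-04]), 'wrist_force': array([-1.51142311,  3.8577498 ,  4.02309942]), 'torque': array([ 0.28126497,  0.14359791, -0.04214949]), 'grip_force': 107.83558130264282, 'width': 0.14657679821968578}
```

Emit:
{"method": "drive_tool", "body": {
  "rows": [
    [0, 0, 0, 0, 0, -0.005, 0],
    [0, 0, 0, 0, 0, -0.015, 0],
    [0, 0, 0, 0, 0, -0.02, 0],
    [0, 0, 0, 0, 0, -0.025, 0],
    [0, 0, 0, 0, 0, -0.025, 0],
    [0, 0, 0, 0, 0, -0.02, 0],
    [0, 0, 0, 0, 0, -0.015, 0],
    [0, 0, 0, 0, 0, 0, 0]
  ]
}}

```text
time: 5.62
tool_pos: [0.4891, -0.2171, 0.322]
tcp_rot: [0.196, 3.131, -0.004]
wrist_force: [1.1, 0.5, -3.0]
width: 0.149
grip_force: 107.5
```

Emit:
{"method": "drive_tool", "body": {
  "rows": [
    [0, 0, -1.3, 0, 0, 0, 0],
    [0, 0, -1.3, 0, 0, 0, 0],
    [0, 0, -1.3, 0, 0, 0, 0],
    [0, 0, -1.4, 0, 0, 0, 0],
    [0, 0, 0, 0.004, 0.01, 0, 0],
    [0, 0, 0, 0.007, 0.02, 0, 0],
    [0, 0, 0, 0.01, 0.028, 0, 0],
    [0, 0, 0, 0.01, 0.028, 0, 0]
  ]
}}

```text
time: 6.28
tool_pos: [0.4588, -0.128, 0.3181]
tcp_rot: [-0.053, -3.14, -0.002]
wrist_force: [-0.1, 0.8, -4.0]
width: 0.147
grip_force: 107.4
```

Emit:
{"method": "drive_tool", "body": {
  "rows": [
    [0, 0, 0, 0.01, 0.028, 0, 0],
    [0, 0, 0, 0.01, 0.028, 0, 0],
    [0, 0, 0, 0.01, 0.028, 0, 0],
    [0, 0, 0, 0.01, 0.028, 0, 0],
    [0, 0, 0, 0.01, 0.028, 0, 0],
    [0, 0, 0, 0.01, 0.028, 0, 0],
    [0, 0, 0, 0.01, 0.028, 0, 0],
    [0, 0, 0, 0.01, 0.028, 0, 0]
  ]
}}

```text
time: 6.95
tool_pos: [0.3855, 0.0988, 0.3186]
tcp_rot: [-0.051, -3.141, -0.001]
wrist_force: [1.0, 0.7, -4.5]
width: 0.144
grip_force: 107.4
```

Emit:
{"method": "drive_tool", "body": {
  "rows": [
    [0, 0, 0, 0.01, 0.028, 0, 0],
    [0, 0, 0, 0.01, 0.028, 0, 0],
    [0, 0, 0, 0.01, 0.028, 0, 0],
    [0, 0, 0, 0.01, 0.028, 0, 0],
    [0, 0, 0, 0.008, 0.02, 0, 0],
    [0, 0, 0, 0.003, 0.012, 0, 0],
    [0, 0, 0, 0, 0, 0, 0],
    [0, 0, 0, 0, 0, 0, 0]
  ]
}}

```text
time: 7.62
tool_pos: [0.3399, 0.2431, 0.3185]
tcp_rot: [-0.047, -3.141, 0.001]
wrist_force: [0.5, -0.3, -4.0]
width: 0.147
grip_force: 108.4
```

Run:
```python
from h import *
s,p=wrist(); save(p,'w2.png'); S=read_camera('side'); save(S,'s2.png')
print(s['tool_pos'],s['tcp_rot'],s['wrist_force'],s['torque'],s['width'])
np.save('w2.npy',p['world_from_camera'])
c=lambda i,x,y,w,h:cv2.resize(i[y:y+h,x:x+w],(400*w//w,600),interpolation=cv2.INTER_CUBIC)
im=S['color'][:,:,::-1]; a=cv2.resize(im[190:340,210:410],(800,600),interpolation=cv2.INTER_CUBIC); cv2.imwrite('pics/s2c.png',a)
```

```text
[0.33985441 0.24307513 0.31851812] [-4.70953623e-02 -3.14052700e+00  1.01617923e-03] [ 0.53646837 -0.29213376 -4.01777592] [-0.0514648   0.20807858 -0.01361443] 0.14749548466702356
```

View pics/s2c.png

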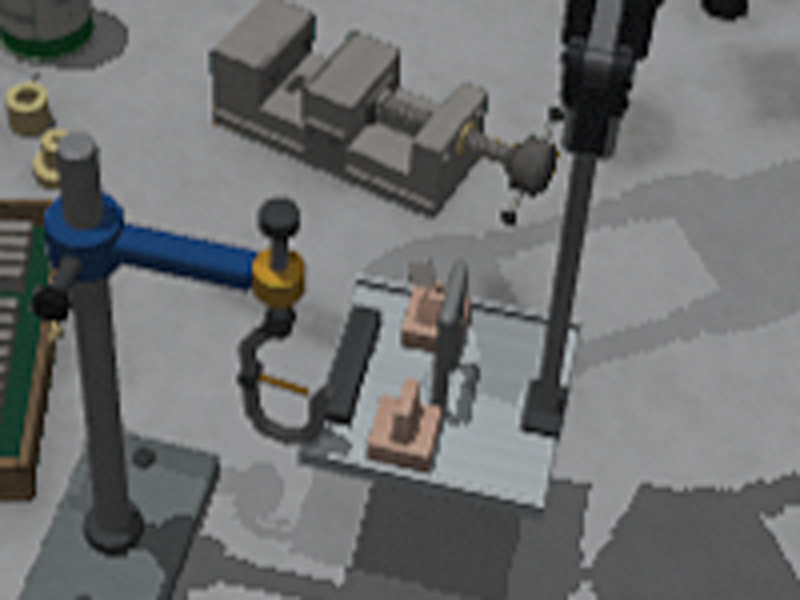

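View pics/w2.png

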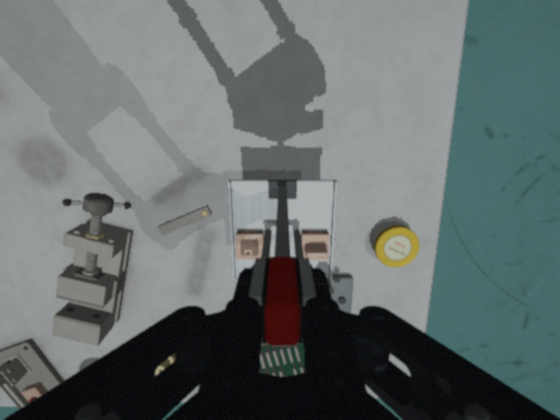

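```bash
cat >> h.py <<'E'
HG=[.4624,.2867,.2143,-.0332]
def loc(v,L):
    c,s=np.cos(v[3]),np.sin(v[3]); return np.array([v[0]+c*L[0]-s*L[1],v[1]+s*L[0]+c*L[1],v[2]+L[2]])
OFF=np.array([0.,0,0])
def carrier(s):
    r=R.from_rotvec(s['tcp_rot']).as_matrix(); yaw=np.arctan2(-r[0,1],r[1,1]); t=s['tool_pos']
    v=[t[0],t[1],t[2]-.1949,yaw]; p=loc(v,(.05,0,0)); p+=OFF; return [*p,yaw], np.degrees(np.arccos(-r[2,2]))
def rel(s,h=HG):
    v,_=carrier(s); d=loc(v,(0,0,.078))-loc(h,(0,0,-.075)); c,sn=np.cos(h[3]),np.sin(h[3])
    return np.array([c*d[0]+sn*d[1],-sn*d[0]+c*d[1],d[2]])*1000
E
python3 - <<'E'
from h import *
s=status.read_state();p=read_camera('side');v,t=carrier(s);print(v,t,rel(s))
f=lambda X:((proj(p,X)-[210,190])*4).round(0)
for L in [(.059,-.058,.006),(.059,.058,.006),(-.059,-.058,.006),(-.059,.058,.006),(-.05,0,.006),(0,-.016,.082),(0,.016,.082)]: print(L,f(loc(v,L)))
for L in [(-.022,0,-.044),(-.022,0,-.04),(0,0,-.088),(.016,0,-.042),(0,0,0),(0,0,.028),(0,0,.072)]: print('h',L,f(loc(HG,L)))
E
```

```text
[np.float64(0.3905035176433333), np.float64(0.2406242913402984), np.float64(0.12384873429592266), np.float64(-0.03233392463029689)] 0.034572763676794495 [-70.32742988 -48.43684248  62.5487343 ]
(0.059, -0.058, 0.006) [356. 279.]
(0.059, 0.058, 0.006) [297. 456.]
(-0.059, -0.058, 0.006) [579. 326.]
(-0.059, 0.058, 0.006) [542. 513.]
(-0.05, 0, 0.006) [543. 411.]
(0, -0.016, 0.082) [461. 263.]
(0, 0.016, 0.082) [447. 313.]
h (-0.022, 0, -0.044) [326. 393.]
h (-0.022, 0, -0.04) [326. 387.]
h (0, 0, -0.088) [280. 439.]
h (0.016, 0, -0.042) [247. 372.]
h (0, 0, 0) [281. 321.]
h (0, 0, 0.028) [281. 280.]
h (0, 0, 0.072) [282. 211.]
```

Emit:
{"method": "drive_tool", "body": {
  "rows": [
    [0, 0, 0, 0.01, 0, 0.008, 0],
    [0, 0, 0, 0.01, 0, 0.008, 0],
    [0, 0, 0, 0, 0.01, 0, 0],
    [0, 0, 0, 0, 0.015, 0, 0],
    [0, 0, 0, 0, 0.015, 0, 0],
    [0, 0, 0, 0, 0.0085, 0, 0],
    [0, 0, 0, 0, 0, 0, 0],
    [0, 0, 0, 0, 0, 0, 0]
  ]
}}

```text
time: 8.43
tool_pos: [0.322, 0.2918, 0.3025]
tcp_rot: [-0.049, -3.14, 0.002]
wrist_force: [-0.2, 0.3, -5.6]
width: 0.149
grip_force: 108.4
```

Run:
```python
from h import *
s=status.read_state();print(rel(s),s['wrist_force'],s['torque'],s['tcp_rot'],s['tool_pos'])
p=read_camera('side');im=p['color'][:,:,::-1];v,t=carrier(s)
a=cv2.resize(im[190:340,210:410],(800,600),interpolation=cv2.INTER_CUBIC)
f=lambda X:tuple(int(k) for k in ((proj(p,X)-[210,190]+.5)*4))
for L in [(.059,-.058,.006),(.059,.058,.006),(-.059,-.058,.006),(-.059,.058,.006),(0,-.016,.082),(0,.016,.082)]: cv2.circle(a,f(loc(v,L)),2,(0,0,255),-1)
for L in [(-.022,0,-.044),(0,0,-.075),(.016,0,-.042),(0,0,0),(0,0,.072),(-.005,0,-.088)]: cv2.circle(a,f(loc(HG,L)),2,(0,255,0),-1)
T=read_camera('top'); t2=T['color'][:,:,::-1][180:255,150:250]
g=lambda X:tuple(int(k) for k in ((proj(T,X)-[150,180]+.5)*8))
b=cv2.resize(t2,(800,600),interpolation=cv2.INTER_CUBIC)
for L in [(.059,-.058,.006),(.059,.058,.006),(0,-.016,.082),(0,.016,.082)]: cv2.circle(b,g(loc(v,L)),3,(0,0,255),-1)
for L in [(-.022,0,-.044),(0,0,.072),(0,0,.046)]: cv2.circle(b,g(loc(HG,L)),3,(0,255,0),-1)
cv2.imwrite('pics/m3.png',np.vstack([a[150:550:1,100:600],cv2.resize(b,(500,375))])[:775] if 0 else np.hstack([a[100:550,150:600],cv2.resize(b,(600,450))[:,:350]]))
```

```text
[-90.5386136    0.52692553  46.32023561] [-0.16125858  0.33641998 -5.59705963] [-0.0798175   0.24197859 -0.04148529] [-4.90960643e-02 -3.14044515e+00  2.05239440e-03] [0.3219532  0.29179491 0.30252024]
```

View pics/m3.png

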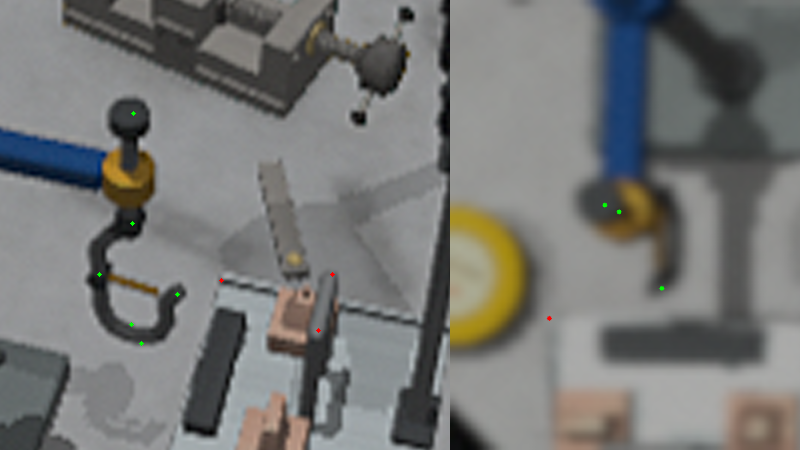

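Emit:
{"method": "drive_tool", "body": {
  "rows": [
    [0, 0, 0, -0.006, 0, 0, 0],
    [0, 0, 0, -0.011, 0, 0, 0],
    [0, 0, 0, -0.011, 0, 0, 0],
    [0, 0, 0, -0.011, 0, 0, 0],
    [0, 0, 0, -0.011, 0, 0, 0],
    [0, 0, 0, -0.005, 0, 0, 0],
    [0, 0, 0, 0, 0, 0, 0],
    [0, 0, 0, 0, 0, 0, 0]
  ]
}}

```text
time: 9.2
tool_pos: [0.3776, 0.2899, 0.3027]
tcp_rot: [-0.052, -3.14, 0.001]
wrist_force: [0.2, 0.8, -4.4]
width: 0.147
grip_force: 108.4
```

```bash
cat > m4.py <<'E'
import sys
from h import *
s=status.read_state();print(rel(s),s['wrist_force'],s['torque'],s['tcp_rot'],s['tool_pos'])
p=read_camera('side');im=p['color'][:,:,::-1];v,t=carrier(s)
a=cv2.resize(im[235:310,240:340],(800,600),interpolation=cv2.INTER_CUBIC)
f=lambda X:tuple(int(k) for k in ((proj(p,X)-[240,235]+.5)*8))
for L in [(.059,.058,.006),(0,-.016,.078),(0,.016,.078),(0,0,.078)]: cv2.circle(a,f(loc(v,L)),2,(0,0,255),-1)
for L in [(-.022,0,-.044),(0,0,-.075),(.016,0,-.042),(0,0,0),(0,0,-.088)]: cv2.circle(a,f(loc(HG,L)),2,(0,255,0),-1)
T=read_camera('top'); t2=T['color'][:,:,::-1][180:255,160:225]
g=lambda X:tuple(int(k) for k in ((proj(T,X)-[160,180]+.5)*8))
b=cv2.resize(t2,(520,600),interpolation=cv2.INTER_CUBIC)
for L in [(.059,-.058,.006),(.059,.058,.006),(0,-.016,.082),(0,.016,.082)]: cv2.circle(b,g(loc(v,L)),3,(0,0,255),-1)
for L in [(-.022,0,-.044),(0,0,.072)]: cv2.circle(b,g(loc(HG,L)),3,(0,255,0),-1)
cv2.imwrite('pics/'+sys.argv[1],np.hstack([a[:,:500],b[:,:300]]))
E
python3 m4.py m4.png
```

```text
[-34.85417672   0.38437146  46.46061745] [ 0.20130355  0.80134223 -4.42290491] [0.01195411 0.23825818 0.00352724] [-5.24149559e-02 -3.13999637e+00  6.92811364e-04] [0.37760565 0.2899099  0.30266062]
```

View pics/m4.png

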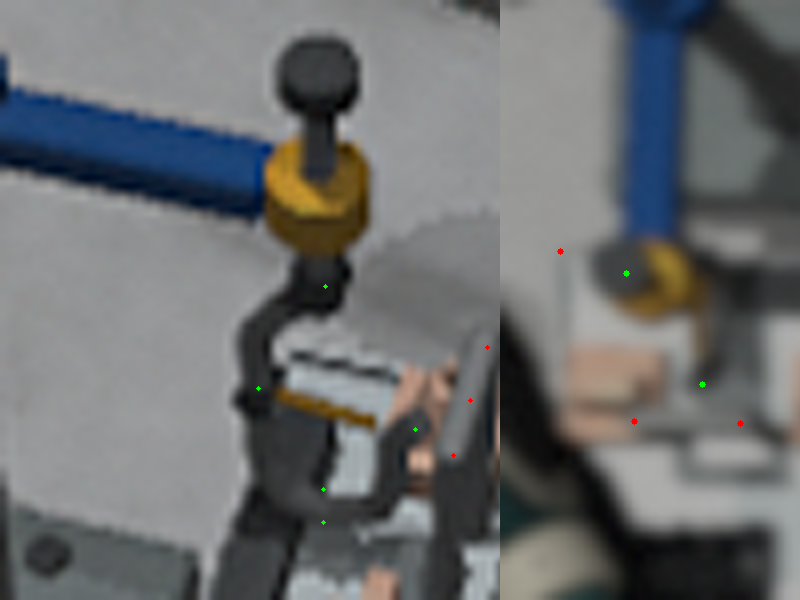

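Emit:
{"method": "drive_tool", "body": {
  "rows": [
    [0, 0, 0, -0.004, 0.001, 0, 0],
    [0, 0, 0, -0.007, 0, 0, 0],
    [0, 0, 0, -0.007, 0, 0, 0],
    [0, 0, 0, -0.007, 0, 0, 0],
    [0, 0, 0, -0.004, 0, 0, 0],
    [0, 0, 0, -0.001, 0, 0, 0],
    [0, 0, 0, 0, 0, 0, 0],
    [0, 0, 0, 0, 0, 0, 0]
  ]
}}

```text
time: 9.97
tool_pos: [0.4073, 0.2901, 0.3028]
tcp_rot: [-0.051, -3.141, 0.0]
wrist_force: [-0.4, 0.2, -5.0]
width: 0.146
grip_force: 108.3
```

```bash
python3 m4.py m5.png
```

```text
[-5.20725943  1.57023929 46.58279809] [-0.36707759  0.24045926 -4.97986703] [ 0.01296003  0.217642   -0.00794076] [-5.11546265e-02 -3.14054615e+00  3.51496969e-04] [0.40727426 0.29007063 0.3027828 ]
```

View pics/m5.png

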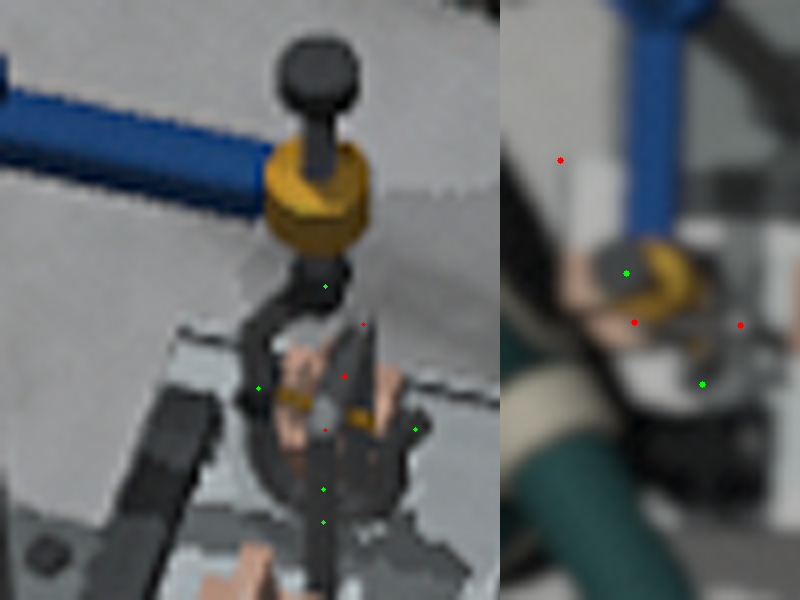

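Emit:
{"method": "drive_tool", "body": {
  "rows": [
    [0, 0, 0, 0, 0, 0.002, 0],
    [0, 0, 0, 0, 0, 0.002, 0],
    [0, 0, 0, 0, 0, 0.002, 0],
    [0, 0, 0, 0, 0, 0.002, 0],
    [0, 0, 0, 0, 0, 0.002, 0],
    [0, 0, 0, 0, 0, 0.002, 0],
    [0, 0, 0, 0, 0, 0.002, 0],
    [0, 0, 0, 0, 0, 0, 0]
  ],
  "force": 120
}}

```text
time: 10.73
tool_pos: [0.4074, 0.2902, 0.2888]
tcp_rot: [0.051, 3.141, 0.0]
wrist_force: [0.8, -0.8, -2.5]
width: 0.146
grip_force: 117.1
```

Emit:
{"method": "drive_tool", "body": {
  "rows": [
    [0, 0, 0, 0, 0, 0.002, 0],
    [0, 0, 0, 0, 0, 0.002, 0],
    [0, 0, 0, 0, 0, 0.002, 0],
    [0, 0, 0, 0, 0, 0.002, 0],
    [0, 0, 0, 0, 0, 0, 0]
  ]
}}

```text
time: 11.15
tool_pos: [0.4071, 0.2902, 0.2803]
tcp_rot: [-0.051, -3.14, 0.0]
wrist_force: [0.4, -0.2, -1.7]
width: 0.144
grip_force: 117.1
```

Emit:
{"method": "drive_tool", "body": {
  "rows": [
    [0, 0, 0, 0, 0, 0.002, 0],
    [0, 0, 0, 0, 0, 0.002, 0],
    [0, 0, 0, 0, 0, 0, 0]
  ]
}}

```text
time: 11.4
tool_pos: [0.4072, 0.2901, 0.2764]
tcp_rot: [-0.051, -3.141, 0.0]
wrist_force: [0.6, 0.6, -2.4]
width: 0.151
grip_force: 117.1
```

Emit:
{"method": "drive_tool", "body": {
  "rows": [
    [0, 0, 0, 0, 0, 0.002, 0],
    [0, 0, 0, 0, 0, 0.002, 0],
    [0, 0, 0, 0, 0, 0, 0]
  ]
}}

```text
time: 11.65
tool_pos: [0.4071, 0.2902, 0.2724]
tcp_rot: [-0.051, -3.141, 0.0]
wrist_force: [0.4, 0.4, -2.8]
width: 0.146
grip_force: 117.1
```

Emit:
{"method": "drive_tool", "body": {
  "rows": [
    [0, 0, 0, 0, 0, 0.002, 0],
    [0, 0, 0, 0, 0, 0.002, 0],
    [0, 0, 0, 0, 0, 0, 0]
  ]
}}

```text
time: 11.9
tool_pos: [0.4078, 0.2902, 0.2692]
tcp_rot: [0.051, 3.14, 0.0]
wrist_force: [-0.5, -0.5, 0.4]
width: 0.147
grip_force: 117.5
```

Emit:
{"method": "drive_tool", "body": {
  "rows": [
    [0, 0, 0, 0, 0, 0.002, 0],
    [0, 0, 0, 0, 0, 0.002, 0],
    [0, 0, 0, 0, 0, 0, 0]
  ]
}}

```text
time: 12.15
tool_pos: [0.4079, 0.2903, 0.2656]
tcp_rot: [0.051, 3.139, 0.001]
wrist_force: [1.0, -1.0, 4.1]
width: 0.146
grip_force: 118.0
```

Emit:
{"method": "drive_tool", "body": {
  "rows": [
    [0, 0, 0, 0, 0, 0.002, 0],
    [0, 0, 0, 0, 0, 0.002, 0],
    [0, 0, 0, 0, 0, 0, 0]
  ]
}}

```text
time: 12.4
tool_pos: [0.4078, 0.2906, 0.2616]
tcp_rot: [0.051, 3.14, 0.002]
wrist_force: [-0.5, 0.2, 4.3]
width: 0.153
grip_force: 118.0
```

Emit:
{"method": "drive_tool", "body": {
  "rows": [
    [0, 0, 0, 0, 0, 0.002, 0],
    [0, 0, 0, 0, 0, 0.002, 0],
    [0, 0, 0, 0, 0, 0, 0]
  ]
}}

```text
time: 12.65
tool_pos: [0.4078, 0.2906, 0.2572]
tcp_rot: [0.051, 3.14, 0.002]
wrist_force: [-0.5, 0.1, 4.3]
width: 0.146
grip_force: 118.0
```

Run:
```python
from h import *
s=status.read_state();print(rel(s),s['wrist_force'],s['torque'],s['tcp_rot'],s['tool_pos'])
p=read_camera('side');T=read_camera('top')
save(p,'s6.png');v,_=carrier(s)
for q,n in ((p,'side'),(T,'top')):
  for L in [(-.05,0,.006),(.059,.058,.006),(.059,-.058,.006)]: print(n,proj(q,loc(v,L)).round(1))
```

```text
[-4.71598695  2.10648556  1.03200806] [-0.52316339  0.10369595  4.25460621] [ 0.08771848 -0.38715423 -0.00472045] [5.05236924e-02 3.13988110e+00 1.67068179e-03] [0.40778242 0.29057051 0.25723201]
side [305.9 324.3]
side [244.5 336.2]
side [262.3 289.8]
top [190.8 242.7]
top [170.7 201.7]
top [214.  202.6]
```

Emit:
{"method": "drive_tool", "body": {
  "rows": [
    [0, 0, 0, 0, 0, 0.002, 0],
    [0, 0, 0, 0, 0, 0.002, 0],
    [0, 0, 0, 0, 0, 0, 0]
  ]
}}

```text
time: 13.0
tool_pos: [0.4071, 0.2903, 0.2525]
tcp_rot: [-0.051, -3.14, -0.0]
wrist_force: [0.5, 0.6, 1.7]
width: 0.151
grip_force: 117.6
```

Emit:
{"method": "drive_tool", "body": {
  "rows": [
    [0, 0, 0, 0, 0, 0.002, 0],
    [0, 0, 0, 0, 0, 0.001, 0],
    [0, 0, 0, 0, 0, 0, 0]
  ]
}}

```text
time: 13.25
tool_pos: [0.4069, 0.29, 0.2492]
tcp_rot: [-0.051, -3.14, 0.001]
wrist_force: [0.1, 1.9, 2.4]
width: 0.15
grip_force: 117.5
```

Emit:
{"method": "drive_tool", "body": {
  "rows": [
    [0, 0, 0, 0, 0, 0.001, 0],
    [0, 0, 0, 0, 0, 0.001, 0],
    [0, 0, 0, 0, 0, 0, 0]
  ]
}}

```text
time: 13.5
tool_pos: [0.407, 0.2899, 0.2473]
tcp_rot: [-0.051, -3.14, 0.001]
wrist_force: [0.4, 1.1, 1.2]
width: 0.148
grip_force: 117.4
```

```bash
sed -i 's/cv2.imwrite.*/cv2.imwrite("pics\/"+sys.argv[1],a)/; s/im\[235:310,240:340\]/im[245:320,240:340]/; s/-\[240,235\]/-[240,245]/' m4.py; sed -i 's/^p=read/HG[2]-=.0215\np=read/' m4.py; python3 m4.py m7.png
```

```text
[-5.47993715  1.45121223 -8.85660543] [0.4421096  1.14844725 1.24291302] [ 0.08118884 -0.13594041  0.01635537] [-5.07776565e-02 -3.14019425e+00  9.28026337e-04] [0.40699739 0.2899489  0.24734339]
```

View pics/m7.png

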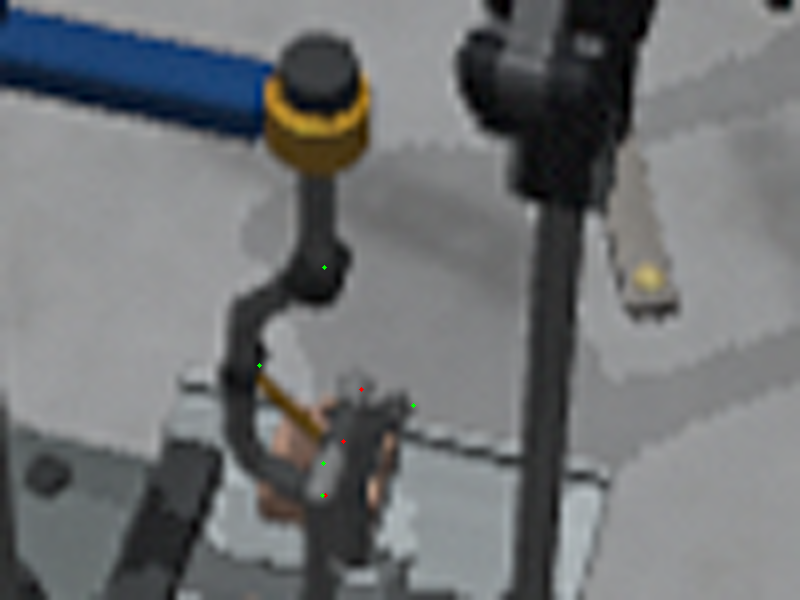

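The picture shows the hook sunk ~21 mm (pivot at (322,268)). The keeper is deflected with the bar at its end, about to pass. Continuing in small steps.

Emit:
{"method": "drive_tool", "body": {
  "rows": [
    [0, 0, 0, 0, 0, 0.001, 0],
    [0, 0, 0, 0, 0, 0.001, 0],
    [0, 0, 0, 0, 0, 0, 0]
  ]
}}

```text
time: 13.85
tool_pos: [0.4063, 0.2896, 0.2446]
tcp_rot: [-0.051, -3.138, 0.002]
wrist_force: [-0.1, -0.0, -4.6]
width: 0.149
grip_force: 116.8
```

Emit:
{"method": "drive_tool", "body": {
  "rows": [
    [0, 0, 0, 0, 0, 0.001, 0],
    [0, 0, 0, 0, 0, 0.001, 0],
    [0, 0, 0, 0, 0, 0, 0]
  ]
}}

```text
time: 14.1
tool_pos: [0.4064, 0.2896, 0.2425]
tcp_rot: [-0.051, -3.139, 0.002]
wrist_force: [-0.9, 0.6, -5.1]
width: 0.148
grip_force: 116.9
```

Emit:
{"method": "drive_tool", "body": {
  "rows": [
    [0, 0, 0, 0, 0, 0.001, 0],
    [0, 0, 0, 0, 0, 0.001, 0],
    [0, 0, 0, 0, 0, 0, 0]
  ]
}}

```text
time: 14.35
tool_pos: [0.4071, 0.29, 0.2415]
tcp_rot: [-0.051, -3.141, 0.001]
wrist_force: [-0.5, 0.5, -2.8]
width: 0.146
grip_force: 116.9
```

Emit:
{"method": "drive_tool", "body": {
  "rows": [
    [0, 0, 0, -0.002, 0, 0, 0],
    [0, 0, 0, -0.002, 0, 0, 0],
    [0, 0, 0, 0, 0, 0, 0]
  ]
}}

```text
time: 14.6
tool_pos: [0.4119, 0.2901, 0.2421]
tcp_rot: [0.051, 3.14, 0.0]
wrist_force: [-0.5, -0.4, -5.0]
width: 0.153
grip_force: 116.9
```

Emit:
{"method": "drive_tool", "body": {
  "rows": [
    [0, 0, 0, 0, 0, 0.001, 0],
    [0, 0, 0, 0, 0, 0.001, 0],
    [0, 0, 0, 0, 0, 0, 0]
  ]
}}

```text
time: 14.85
tool_pos: [0.4112, 0.2899, 0.2397]
tcp_rot: [-0.051, -3.141, 0.0]
wrist_force: [-0.5, -0.4, -5.3]
width: 0.15
grip_force: 116.9
```

Emit:
{"method": "drive_tool", "body": {
  "rows": [
    [0, 0, 0, 0, 0, 0.001, 0],
    [0, 0, 0, 0, 0, 0, 0]
  ]
}}

```text
time: 15.02
tool_pos: [0.4112, 0.29, 0.2387]
tcp_rot: [-0.051, -3.141, 0.0]
wrist_force: [-0.1, 0.0, -3.7]
width: 0.147
grip_force: 116.9
```

Emit:
{"method": "drive_tool", "body": {
  "rows": [
    [0, 0, 0, 0, 0, 0.001, 0],
    [0, 0, 0, 0, 0, 0, 0]
  ]
}}

```text
time: 15.18
tool_pos: [0.4112, 0.29, 0.2377]
tcp_rot: [-0.051, -3.141, 0.0]
wrist_force: [-0.3, -0.2, -3.7]
width: 0.147
grip_force: 116.9
```

Emit:
{"method": "drive_tool", "body": {
  "rows": [
    [0, 0, 0, 0, 0, 0.001, 0],
    [0, 0, 0, 0, 0, 0, 0]
  ]
}}

```text
time: 15.35
tool_pos: [0.4112, 0.29, 0.2367]
tcp_rot: [-0.051, -3.141, 0.0]
wrist_force: [0.7, 0.0, -4.4]
width: 0.146
grip_force: 116.9
```

Emit:
{"method": "drive_tool", "body": {
  "rows": [
    [0, 0, 0, 0, 0, 0.001, 0],
    [0, 0, 0, 0, 0, 0, 0]
  ]
}}

```text
time: 15.52
tool_pos: [0.4112, 0.29, 0.2357]
tcp_rot: [-0.051, -3.141, 0.0]
wrist_force: [0.5, -0.6, -4.4]
width: 0.144
grip_force: 116.9
```

Emit:
{"method": "drive_tool", "body": {
  "rows": [
    [0, 0, 0, 0, 0, 0.001, 0],
    [0, 0, 0, 0, 0, 0, 0]
  ]
}}

```text
time: 15.68
tool_pos: [0.4114, 0.2901, 0.2349]
tcp_rot: [0.051, 3.141, 0.0]
wrist_force: [-0.9, -0.0, -3.2]
width: 0.151
grip_force: 116.9
```

Emit:
{"method": "drive_tool", "body": {
  "rows": [
    [0, 0, 0, 0, 0, 0.0005, 0],
    [0, 0, 0, 0, 0, 0, 0]
  ]
}}

```text
time: 15.85
tool_pos: [0.4116, 0.2901, 0.2347]
tcp_rot: [0.051, 3.141, 0.0]
wrist_force: [0.3, 0.2, -3.6]
width: 0.149
grip_force: 117.0
```

Emit:
{"method": "drive_tool", "body": {
  "rows": [
    [0, 0, 0, 0, 0, 0.0005, 0],
    [0, 0, 0, 0, 0, 0, 0]
  ]
}}

```text
time: 16.02
tool_pos: [0.4118, 0.2901, 0.2345]
tcp_rot: [0.051, 3.14, 0.001]
wrist_force: [-0.5, 0.3, -1.6]
width: 0.152
grip_force: 117.4
```

Emit:
{"method": "drive_tool", "body": {
  "rows": [
    [0, 0, 0, 0, 0, 0.0005, 0],
    [0, 0, 0, 0, 0, 0, 0]
  ]
}}

```text
time: 16.18
tool_pos: [0.4119, 0.2902, 0.2343]
tcp_rot: [0.051, 3.14, 0.001]
wrist_force: [-0.6, -1.8, 1.0]
width: 0.147
grip_force: 117.7
```

Emit:
{"method": "drive_tool", "body": {
  "rows": [
    [0, 0, 0, 0, 0, 0.0005, 0],
    [0, 0, 0, 0, 0, 0, 0]
  ]
}}

```text
time: 16.35
tool_pos: [0.4121, 0.2903, 0.234]
tcp_rot: [0.051, 3.139, 0.001]
wrist_force: [0.3, -1.3, 4.9]
width: 0.145
grip_force: 118.0
```

Emit:
{"method": "drive_tool", "body": {
  "rows": [
    [0, 0, 0, 0, 0, 0, 0]
  ]
}}

```text
time: 16.43
tool_pos: [0.412, 0.2903, 0.234]
tcp_rot: [0.051, 3.139, 0.001]
wrist_force: [0.6, -1.2, 5.3]
width: 0.144
grip_force: 118.2
```

Emit:
{"method": "drive_tool", "body": {
  "rows": [
    [0, 0, 0, 0, 0, 0, 0]
  ]
}}

```text
time: 16.52
tool_pos: [0.412, 0.2903, 0.2339]
tcp_rot: [0.051, 3.139, 0.001]
wrist_force: [-1.0, -1.2, 5.5]
width: 0.148
grip_force: 118.3
```

Emit:
{"method": "drive_tool", "body": {
  "rows": [
    [0, 0, 0, 0, 0, 0.0005, 0],
    [0, 0, 0, 0, 0, 0, 0],
    [0, 0, 0, 0, 0, 0, 0]
  ]
}}

```text
time: 16.77
tool_pos: [0.4122, 0.2903, 0.2337]
tcp_rot: [0.051, 3.139, 0.002]
wrist_force: [-1.1, -1.6, 7.2]
width: 0.15
grip_force: 118.6
```

Emit:
{"method": "drive_tool", "body": {
  "rows": [
    [0, 0, 0, 0, 0, 0, 0]
  ]
}}

```text
time: 16.85
tool_pos: [0.4122, 0.2903, 0.2337]
tcp_rot: [0.051, 3.139, 0.001]
wrist_force: [-0.9, -1.1, 7.0]
width: 0.144
grip_force: 118.6
```

Emit:
{"method": "drive_tool", "body": {
  "rows": [
    [0, 0, 0, 0, 0, 0.0005, 0],
    [0, 0, 0, 0, 0, 0, 0],
    [0, 0, 0, 0, 0, 0, 0]
  ]
}}

```text
time: 17.1
tool_pos: [0.4124, 0.2904, 0.2336]
tcp_rot: [0.051, 3.138, 0.002]
wrist_force: [-0.3, -1.9, 7.6]
width: 0.145
grip_force: 118.7
```

Emit:
{"method": "drive_tool", "body": {
  "rows": [
    [0, 0, 0, 0, 0, 0.0004, 0],
    [0, 0, 0, 0, 0, 0, 0],
    [0, 0, 0, 0, 0, 0, 0]
  ]
}}

```text
time: 17.35
tool_pos: [0.4126, 0.2904, 0.2336]
tcp_rot: [0.051, 3.138, 0.002]
wrist_force: [-0.1, -2.3, 9.5]
width: 0.149
grip_force: 118.9
```

Emit:
{"method": "drive_tool", "body": {
  "rows": [
    [0, 0, 0, 0, 0, 0, 0]
  ]
}}

```text
time: 17.43
tool_pos: [0.4126, 0.2904, 0.2335]
tcp_rot: [0.051, 3.138, 0.002]
wrist_force: [-0.3, -1.4, 9.9]
width: 0.146
grip_force: 118.9
```

Emit:
{"method": "drive_tool", "body": {
  "rows": [
    [0, 0, 0, 0, 0, 0.0004, 0],
    [0, 0, 0, 0, 0, 0, 0],
    [0, 0, 0, 0, 0, 0, 0]
  ]
}}

```text
time: 17.68
tool_pos: [0.4128, 0.2905, 0.2334]
tcp_rot: [0.051, 3.137, 0.002]
wrist_force: [-1.1, -2.7, 9.2]
width: 0.147
grip_force: 119.0
```

Emit:
{"method": "drive_tool", "body": {
  "rows": [
    [0, 0, 0, 0, 0, 0.0003, 0],
    [0, 0, 0, 0, 0, 0, 0],
    [0, 0, 0, 0, 0, 0, 0]
  ]
}}

```text
time: 17.93
tool_pos: [0.4129, 0.2905, 0.2334]
tcp_rot: [0.051, 3.137, 0.002]
wrist_force: [-1.3, -2.6, 11.3]
width: 0.145
grip_force: 119.1
```

Emit:
{"method": "drive_tool", "body": {
  "rows": [
    [0, 0, 0, 0, 0, 0, 0]
  ]
}}

```text
time: 18.02
tool_pos: [0.413, 0.2905, 0.2334]
tcp_rot: [0.051, 3.137, 0.002]
wrist_force: [-0.7, -2.8, 10.4]
width: 0.146
grip_force: 119.1
```

Run:
```python
from h import *
s=status.read_state();p=read_camera('side');save(p,'s8.png');np.save('s8.npy',p['color'])
print(rel(s),s['wrist_force'],s['torque'])
h=list(HG);h[2]-=.0215;c=p['color'].astype(int)
m=(c[...,0]-c[...,2]>40)&(c[...,1]-c[...,2]>15); m[:255]=0
ys,xs=np.nonzero(m[:,262:300]);print('brass',sorted(zip((xs+262).tolist(),ys.tolist())))
for k in (0,.3,.6): print(k,[proj(p,loc(h,(.016-t*np.cos(k),0,-.042-t*np.sin(k)))).round(1).tolist() for t in (0,.027)])
v,_=carrier(s)
for L in [(-.059,-.058,.006),(.059,.058,.006),(.059,-.058,.006)]: print(proj(p,loc(v,L)).round(1))
for t in ('carrier','hanger','keeper'):
  for q in masks_of(p,t)[:1]: print(t,q['score'],q['bbox'])
```

```text
[  0.45280288   2.21032941 -22.77519122] [-0.66573226 -2.7678685  10.4488175 ] [-0.60483523 -0.39593106 -0.12456103]
brass [(262, 327), (262, 328), (262, 329), (262, 330), (262, 331), (262, 332), (262, 333), (262, 334), (262, 335), (262, 336), (262, 337), (262, 338), (262, 368), (262, 369), (262, 370), (262, 371), (262, 372), (262, 373), (262, 374), (262, 393), (262, 394), (262, 395), (262, 396), (262, 397), (262, 398), (262, 399), (262, 400), (262, 401), (263, 327), (263, 328), (263, 329), (263, 330), (263, 331), (263, 339), (263, 368), (263, 369), (263, 370), (263, 371), (263, 372), (263, 373), (263, 393), (263, 394), (263, 395), (263, 396), (263, 397), (263, 398), (263, 399), (263, 400), (263, 401), (264, 327), (264, 328), (264, 330), (264, 331), (264, 339), (264, 368), (264, 369), (264, 370), (264, 371), (264, 372), (264, 373), (264, 394), (264, 395), (264, 396), (264, 397), (264, 398), (264, 399), (264, 400), (264, 401), (265, 329), (265, 330), (265, 331), (265, 368), (265, 369), (265, 370), (265, 371), (265, 372), (265, 373), (265, 387), (265, 388), (265, 394), (265, 395), (265
[... 5829 characters left out ...]
282, 387), (282, 388), (282, 389), (282, 390), (282, 391), (283, 259), (283, 260), (283, 261), (283, 262), (283, 263), (283, 264), (283, 295), (283, 301), (283, 381), (283, 382), (283, 383), (283, 384), (283, 385), (283, 386), (283, 387), (284, 257), (284, 258), (284, 259), (284, 260), (284, 261), (284, 262), (284, 263), (284, 264), (284, 295), (285, 255), (285, 256), (285, 257), (285, 258), (285, 259), (285, 260), (285, 261), (285, 262), (285, 295), (285, 296)]
0 [[271.9, 290.2], [285.6, 293.3]]
0.3 [[271.9, 290.2], [284.9, 295.7]]
0.6 [[271.9, 290.2], [283.1, 297.6]]
[313.4 308.4]
[242.5 342.2]
[260.2 296.1]
carrier 0.74 [239.3, 278.5, 314.2, 359.6]
hanger 0.68 [269.0, 280.9, 293.9, 308.0]
```

Emit:
{"method": "drive_tool", "body": {
  "rows": [
    [0, 0, 0, 0, 0, 0.0004, 0],
    [0, 0, 0, 0, 0, 0, 0],
    [0, 0, 0, 0, 0, 0, 0],
    [0, 0, 0, 0, 0, 0, 0]
  ]
}}

```text
time: 18.55
tool_pos: [0.4131, 0.2906, 0.2333]
tcp_rot: [0.051, 3.136, 0.003]
wrist_force: [-1.2, -2.3, 11.8]
width: 0.149
grip_force: 119.3
```

Emit:
{"method": "drive_tool", "body": {
  "rows": [
    [0, 0, 0, 0, 0, 0, 0],
    [0, 0, 0, 0, 0, 0, 0]
  ]
}}

```text
time: 18.72
tool_pos: [0.4132, 0.2905, 0.2333]
tcp_rot: [0.051, 3.136, 0.003]
wrist_force: [-0.7, -2.4, 10.9]
width: 0.147
grip_force: 119.3
```

Emit:
{"method": "drive_tool", "body": {
  "rows": [
    [0, 0, 0, 0, 0, 0, 0],
    [0, 0, 0, 0, 0, 0, 0]
  ]
}}

```text
time: 18.88
tool_pos: [0.4132, 0.2905, 0.2333]
tcp_rot: [0.051, 3.136, 0.003]
wrist_force: [-0.3, -1.9, 10.7]
width: 0.145
grip_force: 119.3
```

Run:
```python
from h import *
from scipy.optimize import least_squares
s=status.read_state();print(s['wrist_force'],s['tool_pos'])
for n,u0,u1,v0,v1 in (('side0',270,290,280,292),('s2',270,290,280,292),('s8',273,287,288,298)):
    c=cv2.imread(f'pics/{n}.png')[...,::-1].astype(int); m=(c[...,0]-c[...,2]>30)
    ys,xs=np.nonzero(m[v0:v1,u0:u1]); print(n,np.polyfit(xs,ys,1).round(3),xs.min()+u0,xs.max()+u0,ys.min()+v0,ys.max()+v0,len(xs))
```

```text
[-0.31922572 -1.85254011 10.69143753] [0.41316585 0.29053965 0.2333262 ]
side0 [0.306 2.44 ] 274 286 284 288 18
s2 [0.344 1.884] 275 286 283 288 20
s8 [0.344 3.261] 274 285 291 296 20
```

Emit:
{"method": "drive_tool", "body": {
  "rows": [
    [0, 0, 0, 0, 0, 0.0005, 0],
    [0, 0, 0, 0, 0, 0, 0],
    [0, 0, 0, 0, 0, 0, 0]
  ]
}}

```text
time: 19.13
tool_pos: [0.4134, 0.2906, 0.2332]
tcp_rot: [0.051, 3.136, 0.003]
wrist_force: [-0.5, -1.6, 13.2]
width: 0.147
grip_force: 119.5
```

Emit:
{"method": "drive_tool", "body": {
  "rows": [
    [0, 0, 0, 0, 0, 0.0002, 0],
    [0, 0, 0, 0, 0, 0, 0],
    [0, 0, 0, 0, 0, 0, 0]
  ]
}}

```text
time: 19.38
tool_pos: [0.4134, 0.2906, 0.2332]
tcp_rot: [0.051, 3.135, 0.003]
wrist_force: [-0.9, -2.2, 13.2]
width: 0.153
grip_force: 119.5
```

Emit:
{"method": "drive_tool", "body": {
  "rows": [
    [0, 0, 0, 0, 0, 0, 0],
    [0, 0, 0, 0, 0, 0, 0],
    [0, 0, 0, 0, 0, 0, 0],
    [0, 0, 0, 0, 0, 0, 0]
  ]
}}

```text
time: 19.72
tool_pos: [0.4134, 0.2906, 0.2332]
tcp_rot: [0.051, 3.135, 0.003]
wrist_force: [-0.9, -1.9, 13.9]
width: 0.148
grip_force: 119.5
```

Emit:
{"method": "drive_tool", "body": {
  "rows": [
    [0, 0, 0, 0, 0, 0, 0],
    [0, 0, 0, 0, 0, 0, 0],
    [0, 0, 0, 0, 0, 0, 0],
    [0, 0, 0, 0, 0, 0, 0]
  ]
}}

```text
time: 20.05
tool_pos: [0.4135, 0.2906, 0.2332]
tcp_rot: [0.051, 3.135, 0.003]
wrist_force: [-1.2, -3.4, 12.8]
width: 0.145
grip_force: 119.5
```

Emit:
{"method": "drive_tool", "body": {
  "rows": [
    [0, 0, 0, 0, 0, -0.001, 0],
    [0, 0, 0, 0, 0, -0.001, 0],
    [0, 0, 0, 0, 0, -0.0005, 0],
    [0, 0, 0, 0, 0, 0, 0],
    [0, 0, 0, 0, 0, 0, 0]
  ]
}}

```text
time: 20.47
tool_pos: [0.4122, 0.2904, 0.2337]
tcp_rot: [0.051, 3.139, 0.002]
wrist_force: [-0.0, -1.3, 7.1]
width: 0.144
grip_force: 118.5
```

Run:
```python
from h import *
s=status.read_state();print(rel(s),s['wrist_force'],s['torque'],s['tcp_rot'])
```

```text
[ -0.2553954    2.10897276 -22.50836137] [-3.90950331e-03 -1.29800704e+00  7.05128353e+00] [-0.38686182 -0.23009508 -0.07376655] [5.06733739e-02 3.13867600e+00 1.89964502e-03]
```

Emit:
{"method": "drive_tool", "body": {
  "rows": [
    [0, 0, 0, 0, 0, -0.001, 0],
    [0, 0, 0, 0, 0, -0.001, 0],
    [0, 0, 0, 0, 0, 0, 0],
    [0, 0, 0, 0, 0, 0, 0]
  ]
}}

```text
time: 20.8
tool_pos: [0.4113, 0.2902, 0.2341]
tcp_rot: [-0.051, -3.141, -0.0]
wrist_force: [0.8, 0.2, 3.7]
width: 0.145
grip_force: 117.9
```

Emit:
{"method": "drive_tool", "body": {
  "rows": [
    [0, 0, 0, 0, 0, 0, 0]
  ]
}}

```text
time: 20.88
tool_pos: [0.4113, 0.2902, 0.2341]
tcp_rot: [-0.051, -3.141, -0.0]
wrist_force: [0.5, 0.1, 2.6]
width: 0.146
grip_force: 117.9
```

Run:
```python
from h import *
s=status.read_state();print(rel(s),s['wrist_force'],s['torque'],s['tcp_rot'])
```

```text
[ -1.17192234   1.813464   -22.05369801] [0.52499014 0.07710132 2.6336939 ] [-0.00634845 -0.13249293  0.00463716] [-5.06190482e-02 -3.14112998e+00 -3.15982623e-04]
```

Emit:
{"method": "drive_tool", "body": {
  "rows": [
    [0, 0, 0, 0, 0, -0.0007, 0],
    [0, 0, 0, 0, 0, 0, 0],
    [0, 0, 0, 0, 0, 0, 0]
  ],
  "force": 20
}}

```text
time: 21.13
tool_pos: [0.411, 0.29, 0.2344]
tcp_rot: [-0.051, -3.14, 0.0]
wrist_force: [0.3, -0.2, 0.5]
width: 0.149
grip_force: 117.5
```

Emit:
{"method": "drive_tool", "body": {
  "rows": [
    [0, 0, 0, 0, 0, 0, 0.2],
    [0, 0, 0, 0, 0, 0, 0.25],
    [0, 0, 0, 0, 0, 0, 0.35],
    [0, 0, 0, 0, 0, 0, 0.5],
    [0, 0, 0, 0, 0, 0, 0.6],
    [0, 0, 0, 0, 0, 0, 0.6],
    [0, 0, 0, 0, 0, 0, 0.6],
    [0, 0, 0, 0, 0, 0, 0.6]
  ]
}}

```text
time: 21.8
tool_pos: [0.4113, 0.29, 0.235]
tcp_rot: [-0.051, -3.141, -0.0]
wrist_force: [0.4, -0.7, 1.3]
width: 0.6
grip_force: 0.0
```

```bash
cat > chk.py <<'E'
from h import *
s=status.read_state();print(s['time'],s['wrist_force'],s['tool_pos'],s['width'],s['grip_force'])
p=read_camera('side');c=p['color'].astype(int);m=(c[...,0]-c[...,2]>30)
ys,xs=np.nonzero(m[288:299,273:287]);print(np.polyfit(xs,ys,1).round(3),len(xs))
for t in ('carrier','hanger','handle'):
  for q in masks_of(p,t)[:1]: print(t,q['score'],q['bbox'])
r=(c[...,0]>90)&(c[...,1]<60)&(c[...,2]<60); ys,xs=np.nonzero(r[180:320,290:360]); print('red',xs.mean()+290,ys.mean()+180,len(xs))
E
python3 chk.py
```

```text
21.8 [ 0.36421185 -0.70485974  1.29291414] [0.41132251 0.2900276  0.23497272] 0.60008928327288 0.0
[0.296 3.764] 22
carrier 0.7 [239.9, 284.8, 318.0, 359.0]
hanger 0.73 [268.6, 283.2, 295.6, 310.6]
handle 0.8 [248.4, 284.9, 313.5, 354.8]
red 358.3076923076923 190.84615384615384 13
```

Emit:
{"method": "drive_tool", "body": {
  "rows": [
    [0, 0, 0, 0, 0, -0.005, 0.6],
    [0, 0, 0, 0, 0, -0.01, 0.6],
    [0, 0, 0, 0, 0, -0.015, 0.6],
    [0, 0, 0, 0, 0, -0.02, 0.6],
    [0, 0, 0, 0, 0, -0.02, 0.6],
    [0, 0, 0, 0, 0, -0.02, 0.6],
    [0, 0, 0, 0, 0, -0.02, 0.6],
    [0, 0, 0, 0, 0, -0.02, 0.6]
  ]
}}

```text
time: 22.67
tool_pos: [0.4114, 0.2901, 0.3672]
tcp_rot: [0.051, 3.14, 0.001]
wrist_force: [0.0, 0.1, -1.1]
width: 0.601
grip_force: 0.0
```

Emit:
{"method": "drive_tool", "body": {
  "rows": [
    [0, 0, 0, 0.02, 0, -0.01, 0.6],
    [0, 0, 0, 0.02, 0, 0, 0.6],
    [0, 0, 0, 0, 0, 0, 0.6],
    [0, 0, 0, 0, 0, 0, 0.6],
    [0, 0, 0, 0, 0, 0, 0.6],
    [0, 0, 0, 0, 0, 0, 0.6],
    [0, 0, 0, 0, 0, 0, 0.6],
    [0, 0, 0, 0, 0, 0, 0.6]
  ]
}}

```text
time: 23.33
tool_pos: [0.3717, 0.2912, 0.3744]
tcp_rot: [-0.052, -3.14, 0.001]
wrist_force: [0.0, -0.1, 0.1]
width: 0.601
grip_force: 0.0
```

```bash
cat > sw.py <<'E'
from h import *
P=None
for i in range(6):
    p=read_camera('side');c=p['color'].astype(int);r=(c[...,0]>90)&(c[...,1]<60)&(c[...,2]<60)
    g=p['color'].mean(2)[280:360,235:330].astype(np.float32)
    ys,xs=np.nonzero(r[180:300,260:350]); print((xs.mean()+260).round(2) if len(xs) else None,(ys.mean()+180).round(2) if len(xs) else None,len(xs), None if P is None else np.round(cv2.phaseCorrelate(P,g)[0],2))
    P=g if P is None else P
E
python3 chk.py; python3 sw.py
```

```text
23.3333 [ 0.03999158 -0.05217753  0.14240658] [0.37172511 0.29117543 0.37442908] 0.6008543032458997 0.0
[0.328 3.407] 19
carrier 0.75 [242.2, 252.5, 314.9, 358.4]
hanger 0.62 [310.8, 253.6, 324.4, 284.7]
handle 0.58 [248.4, 254.3, 314.3, 357.9]
red 316.84 242.04 75
307.1 253.78 58 None
307.08 253.66 59 [ 0.03 -0.01]
307.08 253.66 59 [ 0.09 -0.03]
307.08 253.66 59 [ 0.1  -0.04]
307.08 253.66 59 [ 0.07 -0.04]
307.17 253.69 58 [ 0.01 -0.01]
```

Run:
```python
from h import *
p=read_camera('side');q=proj(p,[.4112,.290,.2341-.1949+.2125]);print(q)
c=p['color'].astype(int);r=(c[...,0]>90)&(c[...,1]<60)&(c[...,2]<60);r[:235]=0;r[275:]=0;r[:,:285]=0;r[:,340:]=0
ys,xs=np.nonzero(r);print(xs.mean(),ys.mean(),len(xs))
if np.hypot(xs.mean()-q[0],ys.mean()-q[1])<8: print(workorder.finish_job())
```

```text
[308.6991021 263.2499945]
307.1578947368421 253.73684210526315 57
```

```bash
python3 -c "
from h import *
p=read_camera('side');print(proj(p,[.4112,.290,.2341-.1949+.235]));print(workorder.finish_job())"
```

```text
[309.34451081 254.49446238]
the job is handed in; nothing more can be done
None
```

The carrier is hanging released, level and still in the hook with the keeper shut above it. The joint was proved at about 17–18 N for roughly a second (estimated from the wrist force plus the carrier's weight), and the job was handed in at about 24 s with no verdict returned.

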